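# Stroke-test the gas syringes and reject the sticking ones

### The arm

A 6-joint arm with a two-finger parallel gripper is mounted at the origin on the work surface. World frame = base frame: x ahead of the robot, y to its left, z up, the work surface at z = 0. Lengths are in mm, angles in rad, forces in N, time in s.
With the tool pointing down it reaches from about 350 to 875 mm from the base axis. Payload 4.2 kg.
Tool frame: the origin (TCP) lies midway between the tips of the shut fingers; the grasp point (between the pads) lies 19 mm behind it (arm.tcp_to_grasp is the distance from the TCP to the grasp point, in mm); z points along the fingers, y is the line along which they close (so a half turn about z gives the same grasp; the last joint's range is limited). The gripper opens to 85 mm and grips with 20 to 120 N. Pads are 22 mm wide; open, the fingers measure 114 mm over their backs; the gripper's body (76 mm by 85 mm) begins 54 mm behind the grasp point. The pads swing forward as they close: fully open they stand 13 mm farther back than shut.
Start: joints at [1.431, 0.385, 0.008, 0, -1.194, -0.259], TCP at [242.662, 575.946, 231.312] pointing down, gripper open.
Joint ranges: [-3.14, 3.14], [-1.21, 2.06], [-1.07, 1.41], [-3.16, 2.05], [-2.99, -0.16], [-3.1, 3.1]. Speed limits (rad/s): [2.79, 2.79, 3.14, 3.14, 3.14, 3.14].

### API

Orientations are given as a unit quaternion [x, y, z, w].
In Python, from bench import arm, imaging, job, models gives the robot as it stands.
- The arm moves only by the tool arm_command, never from a script. Its argument "rows" is a list of rows, each an object with "grip": the opening, from 0 (shut) to 1 (fully open); "linear": the shift along the tool's x, y, z in mm, a list of three; "rot": the turn, a rotation vector about the tool's x, y, z in rad, a list of three. In form: [{"grip": grip, "linear": [tx, ty, tz], "rot": [rx, ry, rz]}, ...]. A call has 1 to 10 rows; each row is the pose to reach, as a shift and turn from the pose commanded when the call began, along the tool's axes at that moment; what a row does not reach only later rows make up. A row lasts 1/8 s, in which the tool goes at most 62.5 mm and 10.7 degrees, less where a joint would pass 70% of its speed; a pose out of reach is approached as far as the arm can. A call with a gripper value outside its range is refused whole. The fingers move at their own pace and stop on an object; the grip force is fixed at half the most. Time passes only in rows, so rows that repeat a pose let the fingers close. It gives the time, the measured TCP pose, the force, the opening and the grip force at its end, in the units of the state.
- arm.read_state(): the state, without advancing time (a new reading comes with each control period).
- imaging.get_image(name): name is "scene" or "top" or "wrist"; returns a dict with "frame" (420x560x3 uint8, red, green, blue), "fx", "fy", "cx", "cy" (pixels), "k1" (the pictures are not rectified: a ray, as slopes to the right and down, at radius r is drawn at 1 + k1 r^2 times it, then the intrinsics apply), "extrinsics" (4x4, takes a point from world to camera coordinates); the wrist camera has in their place "T_tool_cam" (4x4, takes a point from camera to tool coordinates, whose origin is the TCP and whose axes are the flange's). Camera axes: x right, y down, z forward; pixel columns grow to the right and rows downward; lengths in mm; the calibration is good to about 2 mm. A picture is of the moment at which its call begins: read the wrist's pose just before it. There is no depth.
- job.job_done(): hands the job in; it is judged then, once.
Trained networks look in a picture, given as the dict that the camera call returned (one of the last four; its "shot" number tells which), for a name from the list of things; names that differ only in an ending like _2 or _b are one class to them, and where a whole thing is asked for, a point or a joint stands for the part that bears it (a point fixed in the world has none). Each returns a list of dicts, best first, with "score" (0 to 1); they miss things now and then, are a little off and sometimes report something else, mostly with a low value. They report only what shows in the picture. A call takes as long as a camera call. They do not tell look-alikes from the thing itself.
- models.spot_in(picture, query): "rect" ([left, top, right, bottom] in pixels, round what is visible of it).
- models.tip_of(picture, query): "pixel" ([column, row] in pixels: a listed point, or the origin of a listed thing).
The state is a dict: "clock": time; "joints": joint angles; "joint_vel": joint speeds; "joint_efforts": joint torques, N m; "position": TCP position; "ee_rot": TCP orientation; "contact_force": force on the tool from outside, world axes, zero at the start; "wrist_torque": the same for the moment, N m; "gripper_width": finger opening in mm; "grasp_force": force on a finger pad.
Only numpy, scipy, OpenCV 4.12 (cv2) and the standard library are available. Lean on these libraries where they do the work, as an engineer would, in place of code of your own. Each camera call takes 0.05 s, during which the arm holds its last target. There are 200 camera calls.

### The job

Try the three glass gas syringes lying in their cradles: push each plunger in as far as it will go. A syringe whose plunger goes fully home stays in its cradle with the plunger left in; one whose plunger sticks part-way is taken out and laid flat in the steel reject tray, plunger left where it stuck. Do not disturb the bottle, the can, the cup or the hand-held meter.

Things in the scene. Friction and masses are not known exactly. Their poses are not given: they have to be found in the camera images.
- syringe_1_mid (a point): Middle of the barrel of a glass syringe, on its axis. Barrel: cylinder 28 mm in diameter, 110 mm long, lying level. The point's x axis runs along the barrel towards the outlet nozzle (which ends 68 mm from the middle); the plunger comes out at the -x end. A flat finger flange (46 mm across, 28 mm high, 4 mm thick) stands at x = -53 mm. Mass 0.1 to 0.25 kg. Lift it by the bare middle of the barrel, between the two saddles of its cradle.
- plunger_1_pad (a point): Centre of the outer face of the thumb disc (26 mm in diameter) of the plunger of syringe_1; it moves with the plunger. Same axes as the syringe: push it along +x.
- plunger_1 (a joint): How far in the plunger of syringe_1 is (m): 0 = drawn out (disc face 117 mm behind the barrel's middle), 0.050 = fully home (67 mm). Starts at 0 to 0.010. Sound: slides all the way against about 3 N and stays where left. Sticking: moves as easily, then stops dead between 0.017 and 0.030 on an unseen burr (burr_N); test with 8 to 12 N. Any number may stick; it does not show outside.
- cradle_1: Fixed cradle in which syringe_1 starts. Origin on the bench, x axis along the syringe towards its nozzle; the seated barrel's middle is at (20, 0, 40) mm in this frame. Base plate 130 x 56 x 8 mm (centre at x = 20 mm); two saddles, 12 mm thick and 44 mm wide, centred at x = -23.5 and 56 mm, with cheeks up to the barrel's axis height (42 mm). The syringe lies loose in it, its flange against the rear saddle, which takes the push.
- syringe_2_mid (a point): Middle of the barrel of a glass syringe, on its axis. Barrel: cylinder 28 mm in diameter, 110 mm long, lying level. The point's x axis runs along the barrel towards the outlet nozzle (which ends 68 mm from the middle); the plunger comes out at the -x end. A flat finger flange (46 mm across, 28 mm high, 4 mm thick) stands at x = -53 mm. Mass 0.1 to 0.25 kg. Lift it by the bare middle of the barrel, between the two saddles of its cradle.
- plunger_2_pad (a point): Centre of the outer face of the thumb disc (26 mm in diameter) of the plunger of syringe_2; it moves with the plunger. Same axes as the syringe: push it along +x.
- plunger_2 (a joint): How far in the plunger of syringe_2 is (m): 0 = drawn out (disc face 117 mm behind the barrel's middle), 0.050 = fully home (67 mm). Starts at 0 to 0.010. Sound: slides all the way against about 3 N and stays where left. Sticking: moves as easily, then stops dead between 0.017 and 0.030 on an unseen burr (burr_N); test with 8 to 12 N. Any number may stick; it does not show outside.
- cradle_2: Fixed cradle in which syringe_2 starts. Origin on the bench, x axis along the syringe towards its nozzle; the seated barrel's middle is at (20, 0, 40) mm in this frame. Base plate 130 x 56 x 8 mm (centre at x = 20 mm); two saddles, 12 mm thick and 44 mm wide, centred at x = -23.5 and 56 mm, with cheeks up to the barrel's axis height (42 mm). The syringe lies loose in it, its flange against the rear saddle, which takes the push.
- syringe_3_mid (a point): Middle of the barrel of a glass syringe, on its axis. Barrel: cylinder 28 mm in diameter, 110 mm long, lying level. The point's x axis runs along the barrel towards the outlet nozzle (which ends 68 mm from the middle); the plunger comes out at the -x end. A flat finger flange (46 mm across, 28 mm high, 4 mm thick) stands at x = -53 mm. Mass 0.1 to 0.25 kg. Lift it by the bare middle of the barrel, between the two saddles of its cradle.
- plunger_3_pad (a point): Centre of the outer face of the thumb disc (26 mm in diameter) of the plunger of syringe_3; it moves with the plunger. Same axes as the syringe: push it along +x.
- plunger_3 (a joint): How far in the plunger of syringe_3 is (m): 0 = drawn out (disc face 117 mm behind the barrel's middle), 0.050 = fully home (67 mm). Starts at 0 to 0.010. Sound: slides all the way against about 3 N and stays where left. Sticking: moves as easily, then stops dead between 0.017 and 0.030 on an unseen burr (burr_N); test with 8 to 12 N. Any number may stick; it does not show outside.
- cradle_3: Fixed cradle in which syringe_3 starts. Origin on the bench, x axis along the syringe towards its nozzle; the seated barrel's middle is at (20, 0, 40) mm in this frame. Base plate 130 x 56 x 8 mm (centre at x = 20 mm); two saddles, 12 mm thick and 44 mm wide, centred at x = -23.5 and 56 mm, with cheeks up to the barrel's axis height (42 mm). The syringe lies loose in it, its flange against the rear saddle, which takes the push.
- tray: Flat open steel tray fixed to the bench, the reject tray. Origin at the centre of its underside; outside 220 mm (x) by 200 mm (y), walls 3 mm thick and 26 mm high, floor 4 mm thick. Two rubber rails, 8 mm wide, run along y at x = -35 and 35 mm, their tops 9 mm above the bench; a syringe lying along x across the rails has its axis 23 mm above the bench. Room for three side by side along x, at y = -52, 0 and 52 mm.
- bottle: Bystander: upright amber glass bottle, 60 mm in diameter, 100 mm high, near the far edge of the work; origin at the centre of its underside.
- can: Bystander: plain upright aluminium can, 60 mm in diameter, 100 mm high; origin at the centre of its underside.
- beaker: Bystander: small white cup, 52 mm across, 80 mm high, between the work and the robot; origin at the centre of its underside.
- meter: Bystander: grey hand-held meter lying flat, 140 x 62 x 26 mm (long side along its x); origin at the centre of its underside.
There are look-alikes about, which are no part of the job. What is shaped like the part that bears syringe_1_mid but blue or orange is not meant.

How it is judged (in metres and radians):
At the end, for the whole second after the job is handed in: All at rest. Sound: plunger past 46 of 50 mm, in its cradle within 1 cm and 0.12 rad. Sticking: pushed to within 4 mm of its sticking point, short of 40 mm; level within 0.25 rad in the tray, middle within 80 mm (x), 85 mm (y) of its centre, 10 to 60 mm high (((value of joint plunger_1 above 0.046 m and distance between syringe_1_mid and cradle_1 between 0.035 and 0.056 m and x of syringe_1_mid in the frame of cradle_1 between 0.01 and 0.03 m and angle between the x axis of syringe_1_mid and the x axis of cradle_1, either way round below 0.12 rad) or (value of joint plunger_1 between 0.015 and 0.04 m and x of syringe_1_mid in the frame of tray between -0.08 and 0.08 m and y of syringe_1_mid in the frame of tray between -0.085 and 0.085 m and z of syringe_1_mid in the frame of tray between 0.01 and 0.06 m and angle between syringe_1_mid's own x axis and vertical between 1.32 and 1.82 rad and y of burr_1_c0 in the frame of syringe_1_mid below 0.0022 m)) and linear speed of each of syringe_1, syringe_2, syringe_3 below 0.02 m/s and ((value of joint plunger_2 above 0.046 m and distance between syringe_2_mid and cradle_2 between 0.035 and 0.056 m and x of syringe_2_mid in the frame of cradle_2 between 0.01 and 0.03 m and angle between the x axis of syringe_2_mid and the x axis of cradle_2, either way round below 0.12 rad) or (value of joint plunger_2 between 0.02 and 0.04 m and x of syringe_2_mid in the frame of tray between -0.08 and 0.08 m and y of syringe_2_mid in the frame of tray between -0.085 and 0.085 m and z of syringe_2_mid in the frame of tray between 0.01 and 0.06 m and angle between syringe_2_mid's own x axis and vertical between 1.32 and 1.82 rad and y of burr_2_c0 in the frame of syringe_2_mid below 0.0022 m)) and ((value of joint plunger_3 above 0.046 m and distance between syringe_3_mid and cradle_3 between 0.035 and 0.056 m and x of syringe_3_mid in the frame of cradle_3 between 0.01 and 0.03 m and angle between the x axis of syringe_3_mid and the x axis of cradle_3, either way round below 0.12 rad) or (value of joint plunger_3 between 0.024 and 0.04 m and x of syringe_3_mid in the frame of tray between -0.08 and 0.08 m and y of syringe_3_mid in the frame of tray between -0.085 and 0.085 m and z of syringe_3_mid in the frame of tray between 0.01 and 0.06 m and angle between syringe_3_mid's own x axis and vertical between 1.32 and 1.82 rad and y of burr_3_c0 in the frame of syringe_3_mid below 0.0022 m))); the robot touches nothing.
It fails at once if the bottle is knocked or shifted (more than 20 mm) (distance of bottle from where it was at the start of the episode above 0.02 m).
It fails at once if the can is knocked or shifted (more than 20 mm) (distance of can from where it was at the start of the episode above 0.02 m).
It fails at once if the beaker is knocked or shifted (more than 20 mm) (distance of beaker from where it was at the start of the episode above 0.02 m).
It fails at once if the meter is knocked or shifted (more than 20 mm) (distance of meter from where it was at the start of the episode above 0.02 m).
It also fails if it takes over 72 s, if anything falls off the work surface, if the arm or the gripper's body presses on something with over 40 N, if the wrist force passes 120 N, or if a joint passes its speed limit or range.

## Working session

There is one attempt and no reset: what is moved stays moved. The work goes in short steps, Python scripts to look and compute and a tool call to move; the robot and the scene stay as the last step left them, time stands still between calls to the robot, and variables do not carry over. Pictures are saved under pics/ and viewed, at most 10 in all, crops included, and the job is handed in when it is done.

Besides the shell and the picture viewer there is one more tool, called in YAML: its name, and indented under it one key for each argument. arm_command: Moves the arm, as the interface text tells. Its arguments: {"type":"object","properties":{"rows":{"type":"array"}},"required":["rows"]}

```bash
mkdir -p pics; ls
cat > h.py <<'E'
import numpy as np, cv2
from bench import arm, imaging, job, models
from scipy.spatial.transform import Rotation as R
def ray(im,px,E=None):
    K=np.array([[im['fx'],0,im['cx']],[0,im['fy'],im['cy']],[0,0,1.]])
    d=cv2.undistortPoints(np.array([[px]],float),K,np.array([im['k1'],0,0,0.]))[0,0]
    E=np.array(im['extrinsics']) if E is None else E
    return -E[:3,:3].T@E[:3,3], E[:3,:3].T@np.array([d[0],d[1],1.])
def onz(im,px,z,E=None):
    o,d=ray(im,px,E); return o+d*(z-o[2])/d[2]
def proj(im,P,E=None):
    E=np.array(im['extrinsics']) if E is None else E
    c=E[:3,:3]@np.array(P,float)+E[:3,3]; u=c[:2]/c[2]; u=u*(1+im['k1']*(u@u))
    return np.array([im['fx']*u[0]+im['cx'],im['fy']*u[1]+im['cy']])
def wristE(im,s):
    T=np.eye(4);T[:3,:3]=R.from_quat(s['ee_rot']).as_matrix();T[:3,3]=s['position']
    return np.linalg.inv(T@np.array(im['T_tool_cam']))
def save(im,n): cv2.imwrite('pics/'+n,im['frame'][:,:,::-1])
E
python3 - <<'E'
from h import *
np.set_printoptions(precision=1,suppress=True)
s=arm.read_state();print(s)
Z={'syringe_1_mid':40,'plunger_1_pad':40,'cradle_1':0,'tray':0,'bottle':0,'can':0,'beaker':0,'meter':0}
for n in('top','scene'):
    im=imaging.get_image(n);save(im,n+'0.png')
    for q,z in Z.items():
        for r in models.tip_of(im,q):
            if r['score']>.2: print(n,q,round(r['score'],2),np.array(r['pixel']),onz(im,r['pixel'],z))
E
```

```text
pics
{'clock': 0.0, 'joints': array([ 1.4,  0.4,  0. , -0. , -1.2, -0.3]), 'joint_vel': array([ 0., -0.,  0., -0., -0., -0.]), 'joint_efforts': array([ -0. , -39.2,  18.8,   4.2,  -0. ,   0. ]), 'position': array([242.4, 575.4, 230.2]), 'ee_rot': array([ 1. , -0.2, -0. ,  0. ]), 'contact_force': array([-0.1, -0.4,  0.5]), 'wrist_torque': array([0. , 0.1, 0. ]), 'grasp_force': 0.0, 'gripper_width': 85.21619917337262}
top syringe_1_mid 0.94 [132.3 301.4] [341.2 475.6  40. ]
top syringe_1_mid 0.92 [188.7 227.8] [542.4 335.2  40. ]
top syringe_1_mid 0.64 [136.7 193.8] [634.7 487.4  40. ]
top plunger_1_pad 0.65 [171.3 289.1] [376.5 372.4  40. ]
top plunger_1_pad 0.49 [128.9 156.8] [742.1 519.8  40. ]
top plunger_1_pad 0.39 [206.5 264.4] [444.3 281.3  40. ]
top cradle_1 0.83 [195.8 236.3] [523.8 323.3   0. ]
top cradle_1 0.64 [279.4 218.1] [580.7  88.    0. ]
top cradle_1 0.57 [346.6 220.2] [ 578.5 -103.8    0. ]
top cradle_1 0.33 [271.1 207.5] [611.  112.3   0. ]
top tray 0.7 [425.3 253.7] [ 486.6 -328.3    0. ]
top tray 0.24 [189.8 227.3] [549.1 341.9   0. ]
top bottle 0.78 [308.9 148.2]
[... 310 characters left out ...]
5 153.4] [402.8 451.8  40. ]
scene syringe_1_mid 0.58 [349.1 185.3] [547.7 339.4  40. ]
scene plunger_1_pad 0.64 [322.7 171.2] [447.8 301.6  40. ]
scene plunger_1_pad 0.61 [331.5 157.9] [393.3 366.   40. ]
scene plunger_1_pad 0.59 [217.9 245.7] [ 621.6 -107.8   40. ]
scene plunger_1_pad 0.53 [439.  214.2] [772.3 502.7  40. ]
scene cradle_1 0.69 [339.8 196.8] [543.3 312.7   0. ]
scene cradle_1 0.67 [214.6 246.3] [ 581.5 -109.4    0. ]
scene cradle_1 0.67 [283.5 224.4] [582.4  99.4   0. ]
scene tray 0.83 [131.3 251.4] [ 503.1 -325.4    0. ]
scene bottle 0.71 [286.8 287.4] [792.6  11.3   0. ]
scene can 0.75 [168.8 311.9] [ 741.3 -274.1    0. ]
scene beaker 0.87 [227.5 191.8] [368.3   0.6   0. ]
```

Run:
```python
import cv2
a=cv2.imread('pics/top0.png')[120:340,90:490];cv2.imwrite('pics/t1.png',cv2.resize(a,(800,440),interpolation=cv2.INTER_CUBIC))
```

```text
(no output)
```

View pics/t1.png

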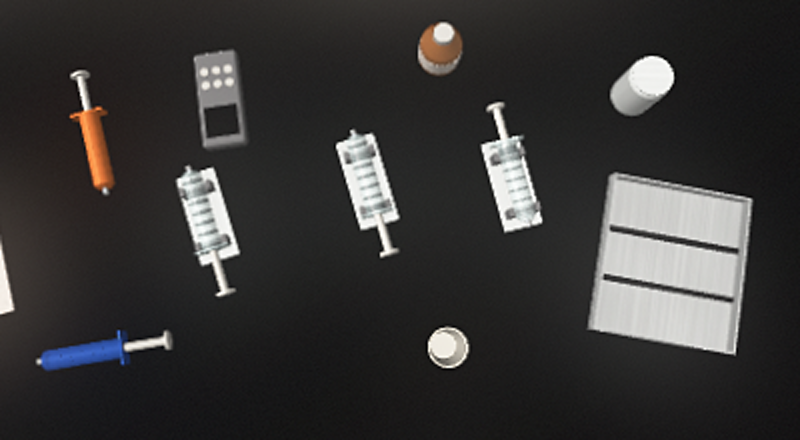

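View pics/scene0.png

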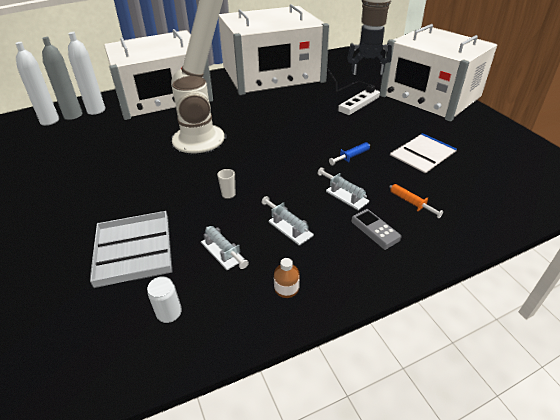

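Top picture: three clear syringes in white cradles, at left (nozzle 185,206; pad 203,266), middle (nozzle 267,186; pad 284,246) and right (pad 338,173; nozzle 352,231, reversed). The blue syringe (132,301) and the orange one (137,194) are look-alikes and are not touched. The tray is at (425,253), the can at (410,162), the bottle at (310,147), the cup at (314,294) and the meter at (200,170).

Run:
```python
from h import *
np.set_printoptions(precision=2,suppress=True)
s=arm.read_state();print(s['ee_rot'],s['position'])
Rm=R.from_quat(s['ee_rot']).as_matrix();print(Rm)
im=imaging.get_image('top')
for n,p,a in(('L',(203,266),(185,206)),('M',(284.5,246),(267,186)),('R',(338,173.5),(352.5,231))):
    P=onz(im,p,40);A=onz(im,a,40);d=A-P;print(n,P,A,np.linalg.norm(d),np.arctan2(d[1],d[0]),'mid',A-68*d/np.linalg.norm(d))
for p in((396,207.5),(465.5,219.5),(457.5,296.5),(385,284)):print('tray',onz(im,p,26))
w=imaging.get_image('wrist');print(w['T_tool_cam'],w['fx'],w['cx'],w['cy'])
```

```text
[ 0.98 -0.2  -0.   -0.  ] [242.64 575.95 231.34]
[[ 0.92 -0.39 -0.  ]
 [-0.39 -0.92  0.  ]
 [-0.   -0.   -1.  ]]
L [439.77 290.49  40.  ] [602.77 349.18  40.  ] 173.24728202449305 0.34556449397173605 mid [538.79 326.14  40.  ]
M [498.1   72.56  40.  ] [663.98 124.2   40.  ] 173.72713928928354 0.3018502321591878 mid [599.05 103.99  40.  ]
R [704.38 -74.    40.  ] [ 542.57 -112.67   40.  ] 166.3655668111424 -2.9069694077074257 mid [608.71 -96.86  40.  ]
tray [ 613.32 -239.7    26.  ]
tray [ 582.94 -439.46   26.  ]
tray [ 368.56 -404.3    26.  ]
tray [ 400.63 -203.     26.  ]
[[   0.     -0.96   -0.3    74.61]
 [   1.      0.     -0.     -0.27]
 [   0.     -0.3     0.96 -142.61]
 [   0.      0.      0.      1.  ]] 306.21974520328416 282.60641227724085 213.36359104001207
```

arm_command:
  rows:
    - {"grip":0,"linear":[357,132,31],"rot":[0,0,-0.747]}
    - {"grip":0,"linear":[357,132,31],"rot":[0,0,-0.747]}
    - {"grip":0,"linear":[357,132,31],"rot":[0,0,-0.747]}
    - {"grip":0,"linear":[357,132,31],"rot":[0,0,-0.747]}
    - {"grip":0,"linear":[357,132,31],"rot":[0,0,-0.747]}
    - {"grip":0,"linear":[357,132,31],"rot":[0,0,-0.747]}
    - {"grip":0,"linear":[357,132,31],"rot":[0,0,-0.747]}
    - {"grip":0,"linear":[357,132,31],"rot":[0,0,-0.747]}
    - {"grip":0,"linear":[357,132,31],"rot":[0,0,-0.747]}

```text
clock: 2.12
position: [519.7, 316.7, 200.5]
ee_rot: [0.985, 0.174, 0.0, -0.0]
contact_force: [-0.1, 0.1, 0.3]
gripper_width: -0.4
grasp_force: 0.0
```

```bash
cat > look.py <<'E'
from h import *
import sys
np.set_printoptions(precision=1,suppress=True)
s=arm.read_state();im=imaging.get_image('wrist');E=wristE(im,s);save(im,sys.argv[1])
r=R.from_quat(s['ee_rot']).as_matrix();print('t',s['clock'],s['position'],'yaw',round(np.arctan2(r[1,0],r[0,0]),4),'w',s['gripper_width'],'F',s['contact_force'])
for q,z in(('syringe_1_mid',40),('plunger_1_pad',40),('cradle_1',0),('tray',0)):
    for m in models.tip_of(im,q):
        if m['score']>.25: print(q,round(m['score'],2),np.array(m['pixel']),onz(im,m['pixel'],z,E))
E
python3 look.py w1.png
```

```text
t 2.125 [519.7 316.7 200.5] yaw 0.3496 w -0.38222381493631474 F [-0.1  0.1  0.3]
syringe_1_mid 0.79 [101.3 270.5] [368.  480.4  40. ]
syringe_1_mid 0.72 [279.9 165.5] [547.5 330.6  40. ]
syringe_1_mid 0.62 [150.3  14.6] [636. 486.  40.]
plunger_1_pad 0.98 [199.8 283.9] [391.8 370.1  40. ]
cradle_1 0.73 [472.6 197.1] [586.3 102.6   0. ]
cradle_1 0.61 [280.4 176.9] [530. 324.   0.]
```

View pics/w1.png

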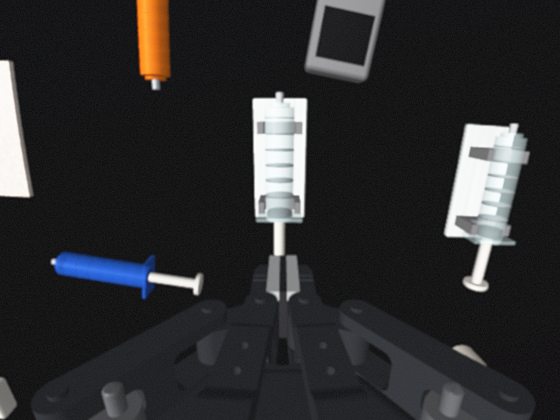

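The wrist picture shows the left syringe at centre: nozzle (279,95), rod (279,235), base plate corners (253,98) and (306,98). The middle syringe is at right: nozzle (513,127), disc (476,284).

```bash
cat > m.py <<'E'
from h import *
import sys
np.set_printoptions(precision=1,suppress=True)
s=arm.read_state();im=imaging.get_image('wrist');E=wristE(im,s)
for a in sys.argv[1:]:
    u,v,z=map(float,a.split(','));print(a,onz(im,(u,v),z,E))
E
python3 m.py 279.5,95,40 279.5,235,40 253,98,8 306,98,8 279.5,218,40 513,127,40 476.5,284,40 514,244,40 461,238,40 279.5,104,40
python3 - <<'E'
import cv2
a=cv2.imread('pics/w1.png')[85:300,240:540];cv2.imwrite('pics/w1c.png',cv2.resize(a,None,fx=2.66,fy=2.66,interpolation=cv2.INTER_CUBIC))
E
```

```text
279.5,95,40 [609.5 353.4  40. ]
279.5,235,40 [478.2 305.8  40. ]
253,98,8 [599.4 379.3   8. ]
306,98,8 [618.2 327.8   8. ]
279.5,218,40 [496.  312.3  40. ]
513,127,40 [664.8 126.9  40. ]
476.5,284,40 [498.5  71.7  40. ]
514,244,40 [556.8  56.6  40. ]
461,238,40 [542.1 119.1  40. ]
279.5,104,40 [601.9 350.7  40. ]
```

View pics/w1c.png

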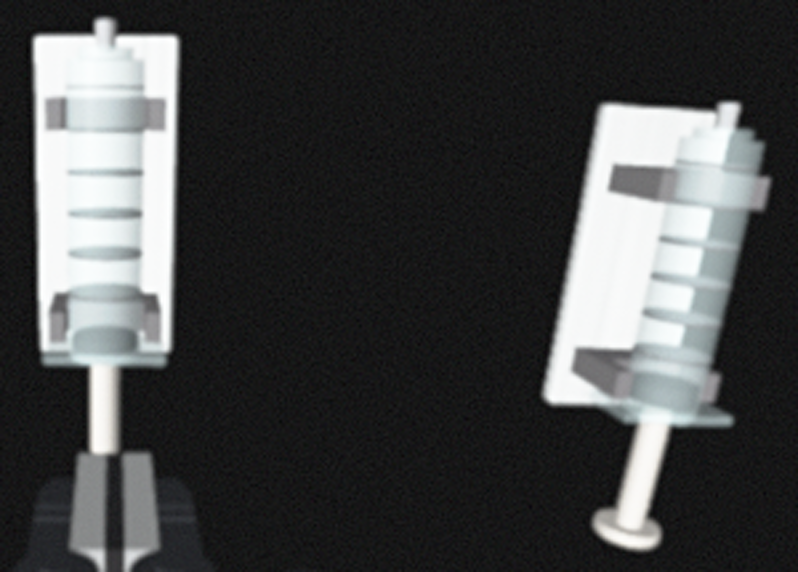

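arm_command:
  rows:
    - {"grip":0,"linear":[-110,-4,0],"rot":[0,0,0.002]}
    - {"grip":0,"linear":[-110,-4,50],"rot":[0,0,0.002]}
    - {"grip":0,"linear":[-110,-4,110],"rot":[0,0,0.002]}
    - {"grip":0,"linear":[-110,-4,172],"rot":[0,0,0.002]}
    - {"grip":0,"linear":[-110,-4,172],"rot":[0,0,0.002]}
    - {"grip":0,"linear":[-110,-4,172],"rot":[0,0,0.002]}
    - {"grip":0,"linear":[-110,-4,172],"rot":[0,0,0.002]}

```text
clock: 3.3
position: [417.1, 283.7, 31.1]
ee_rot: [0.985, 0.173, 0.002, -0.002]
contact_force: [0.2, -0.3, 0.2]
gripper_width: -0.1
grasp_force: 0.0
```

```bash
python3 look.py w2.png
```

```text
t 3.3 [417.1 283.7  31.1] yaw 0.3467 w -0.06701083958775399 F [ 0.2 -0.3  0.2]
plunger_1_pad 0.89 [120.7 273.8] [391.2 361.   40. ]
plunger_1_pad 0.58 [283.2 239.8] [436.3 291.1  40. ]
```

View pics/w2.png

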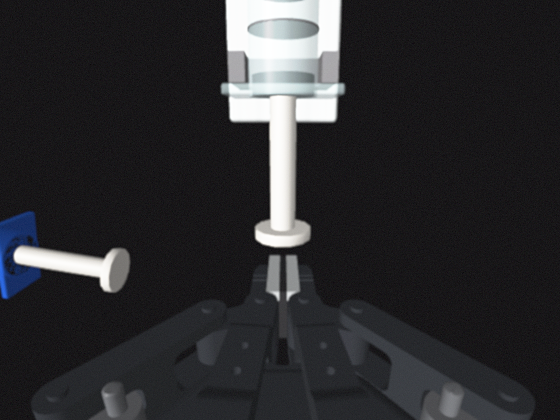

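The disc is centred ahead of the fingers (283,235), with a gap of about 10 mm.

arm_command:
  rows:
    - {"grip":0,"linear":[3,0,0],"rot":[0,0,0]}
    - {"grip":0,"linear":[6,0,0],"rot":[0,0,0]}
    - {"grip":0,"linear":[9,0,0],"rot":[0,0,0]}
    - {"grip":0,"linear":[12,0,0],"rot":[0,0,0]}
    - {"grip":0,"linear":[14,0,0],"rot":[0,0,0]}
    - {"grip":0,"linear":[16,0,0],"rot":[0,0,0]}
    - {"grip":0,"linear":[16,0,0],"rot":[0,0,0]}

```text
clock: 4.42
position: [430.3, 287.0, 28.1]
ee_rot: [0.985, 0.172, -0.001, 0.0]
contact_force: [-1.6, -0.4, 1.0]
gripper_width: 0.4
grasp_force: 1.1
```

arm_command:
  rows:
    - {"grip":0,"linear":[2,0,0],"rot":[0,0,0]}
    - {"grip":0,"linear":[4,0,0],"rot":[0,0,0]}
    - {"grip":0,"linear":[6,0,0],"rot":[0,0,0]}
    - {"grip":0,"linear":[8,0,0],"rot":[0,0,0]}
    - {"grip":0,"linear":[8,0,0],"rot":[0,0,0]}

```text
clock: 5.05
position: [438.4, 290.0, 28.2]
ee_rot: [0.985, 0.172, 0.0, 0.0]
contact_force: [-1.1, -0.7, 0.1]
gripper_width: -0.0
grasp_force: 1.0
```

arm_command:
  rows:
    - {"grip":0,"linear":[1,0,0],"rot":[0,0,0]}
    - {"grip":0,"linear":[2,0,0],"rot":[0,0,0]}
    - {"grip":0,"linear":[3,0,0],"rot":[0,0,0]}
    - {"grip":0,"linear":[3,0,0],"rot":[0,0,0]}

```text
clock: 5.55
position: [441.1, 291.0, 28.2]
ee_rot: [0.985, 0.172, -0.0, 0.0]
contact_force: [-1.5, -1.3, 0.1]
gripper_width: 0.0
grasp_force: 1.3
```

arm_command:
  rows:
    - {"grip":0,"linear":[1,0,0],"rot":[0,0,0]}
    - {"grip":0,"linear":[2,0,0],"rot":[0,0,0]}
    - {"grip":0,"linear":[2,0,0],"rot":[0,0,0]}

```text
clock: 5.92
position: [443.0, 291.7, 28.3]
ee_rot: [0.985, 0.172, -0.0, 0.0]
contact_force: [-2.3, -1.7, -0.6]
gripper_width: -0.0
grasp_force: 1.3
```

arm_command:
  rows:
    - {"grip":0,"linear":[1,0,0],"rot":[0,0,0]}
    - {"grip":0,"linear":[2,0,0],"rot":[0,0,0]}
    - {"grip":0,"linear":[2,0,0],"rot":[0,0,0]}

```text
clock: 6.3
position: [444.9, 292.4, 28.3]
ee_rot: [0.985, 0.172, -0.0, 0.0]
contact_force: [-2.8, -1.3, -0.2]
gripper_width: -0.1
grasp_force: 1.3
```

arm_command:
  rows:
    - {"grip":0,"linear":[1,0,0],"rot":[0,0,0]}
    - {"grip":0,"linear":[2,0,0],"rot":[0,0,0]}
    - {"grip":0,"linear":[2,0,0],"rot":[0,0,0]}

```text
clock: 6.68
position: [446.8, 293.1, 28.3]
ee_rot: [0.985, 0.172, 0.0, 0.0]
contact_force: [-1.8, -1.8, -1.0]
gripper_width: -0.1
grasp_force: 1.3
```

arm_command:
  rows:
    - {"grip":0,"linear":[1,0,0],"rot":[0,0,0]}
    - {"grip":0,"linear":[2,0,0],"rot":[0,0,0]}
    - {"grip":0,"linear":[2,0,0],"rot":[0,0,0]}

```text
clock: 7.05
position: [448.7, 293.8, 28.3]
ee_rot: [0.985, 0.172, 0.0, -0.0]
contact_force: [-2.0, -2.7, -1.0]
gripper_width: -0.3
grasp_force: 1.3
```

arm_command:
  rows:
    - {"grip":0,"linear":[1,0,0],"rot":[0,0,0]}
    - {"grip":0,"linear":[2,0,0],"rot":[0,0,0]}
    - {"grip":0,"linear":[2,0,0],"rot":[0,0,0]}

```text
clock: 7.42
position: [450.6, 294.5, 28.3]
ee_rot: [0.985, 0.172, 0.0, -0.0]
contact_force: [-2.0, -2.7, -0.3]
gripper_width: -0.1
grasp_force: 1.3
```

arm_command:
  rows:
    - {"grip":0,"linear":[1,0,0],"rot":[0,0,0]}
    - {"grip":0,"linear":[2,0,0],"rot":[0,0,0]}
    - {"grip":0,"linear":[2,0,0],"rot":[0,0,0]}

```text
clock: 7.8
position: [452.4, 295.2, 28.3]
ee_rot: [0.985, 0.172, 0.0, -0.0]
contact_force: [-1.1, -1.8, -1.6]
gripper_width: -0.0
grasp_force: 1.3
```

arm_command:
  rows:
    - {"grip":0,"linear":[1,0,0],"rot":[0,0,0]}
    - {"grip":0,"linear":[2,0,0],"rot":[0,0,0]}
    - {"grip":0,"linear":[2,0,0],"rot":[0,0,0]}

```text
clock: 8.18
position: [454.3, 295.9, 28.3]
ee_rot: [0.985, 0.172, 0.0, -0.0]
contact_force: [-2.0, -2.0, -0.6]
gripper_width: 0.1
grasp_force: 1.3
```

arm_command:
  rows:
    - {"grip":0,"linear":[1,0,0],"rot":[0,0,0]}
    - {"grip":0,"linear":[2,0,0],"rot":[0,0,0]}
    - {"grip":0,"linear":[2,0,0],"rot":[0,0,0]}

```text
clock: 8.55
position: [456.2, 296.5, 28.3]
ee_rot: [0.985, 0.172, 0.0, -0.0]
contact_force: [-1.8, -2.1, 0.1]
gripper_width: -0.1
grasp_force: 1.3
```

arm_command:
  rows:
    - {"grip":0,"linear":[1,0,0],"rot":[0,0,0]}
    - {"grip":0,"linear":[2,0,0],"rot":[0,0,0]}
    - {"grip":0,"linear":[3,0,0],"rot":[0,0,0]}
    - {"grip":0,"linear":[3,0,0],"rot":[0,0,0]}

```text
clock: 9.05
position: [459.1, 297.6, 28.3]
ee_rot: [0.985, 0.172, 0.0, -0.0]
contact_force: [-1.7, -1.3, -1.1]
gripper_width: -0.2
grasp_force: 1.3
```

arm_command:
  rows:
    - {"grip":0,"linear":[2,0,0],"rot":[0,0,0]}
    - {"grip":0,"linear":[4,0,0],"rot":[0,0,0]}
    - {"grip":0,"linear":[6,0,0],"rot":[0,0,0]}
    - {"grip":0,"linear":[8,0,0],"rot":[0,0,0]}
    - {"grip":0,"linear":[10,0,0],"rot":[0,0,0]}
    - {"grip":0,"linear":[12,0,0],"rot":[0,0,0]}
    - {"grip":0,"linear":[12,0,0],"rot":[0,0,0]}

```text
clock: 9.93
position: [470.5, 301.8, 28.3]
ee_rot: [0.985, 0.172, 0.0, -0.0]
contact_force: [-2.2, -2.3, -1.0]
gripper_width: -0.3
grasp_force: 1.1
```

arm_command:
  rows:
    - {"grip":0,"linear":[1,0,0],"rot":[0,0,0]}
    - {"grip":0,"linear":[2,0,0],"rot":[0,0,0]}
    - {"grip":0,"linear":[2,0,0],"rot":[0,0,0]}

```text
clock: 10.3
position: [472.2, 302.4, 28.4]
ee_rot: [0.985, 0.172, 0.0, -0.0]
contact_force: [-1.8, -1.6, -0.9]
gripper_width: -0.0
grasp_force: 1.3
```

arm_command:
  rows:
    - {"grip":0,"linear":[1,0,0],"rot":[0,0,0]}
    - {"grip":0,"linear":[2,0,0],"rot":[0,0,0]}
    - {"grip":0,"linear":[2,0,0],"rot":[0,0,0]}

```text
clock: 10.68
position: [474.1, 303.0, 28.3]
ee_rot: [0.985, 0.172, 0.0, -0.0]
contact_force: [-1.8, -2.0, -0.3]
gripper_width: -0.2
grasp_force: 1.3
```

arm_command:
  rows:
    - {"grip":0,"linear":[1,0,0],"rot":[0,0,0]}
    - {"grip":0,"linear":[2,0,0],"rot":[0,0,0]}
    - {"grip":0,"linear":[2,0,0],"rot":[0,0,0]}

```text
clock: 11.05
position: [476.0, 303.7, 28.3]
ee_rot: [0.985, 0.172, 0.0, -0.0]
contact_force: [-2.5, -1.8, -1.0]
gripper_width: 0.2
grasp_force: 1.3
```

arm_command:
  rows:
    - {"grip":0,"linear":[1,0,0],"rot":[0,0,0]}
    - {"grip":0,"linear":[2,0,0],"rot":[0,0,0]}
    - {"grip":0,"linear":[2,0,0],"rot":[0,0,0]}

```text
clock: 11.42
position: [477.0, 304.0, 28.3]
ee_rot: [0.985, 0.172, -0.001, 0.0]
contact_force: [-5.4, -2.6, 2.5]
gripper_width: -0.3
grasp_force: 2.8
```

```bash
python3 look.py w3.png
```

```text
t 11.425 [477.  304.   28.3] yaw 0.346 w -0.33768058612222024 F [-5.4 -2.6  2.5]
syringe_1_mid 0.96 [277.7 113.6] [548.7 332.9  40. ]
plunger_1_pad 0.82 [281.9 264.6] [485.2 308.2  40. ]
plunger_1_pad 0.55 [278.2 116.7] [547.6 332.2  40. ]
```

View pics/w3.png

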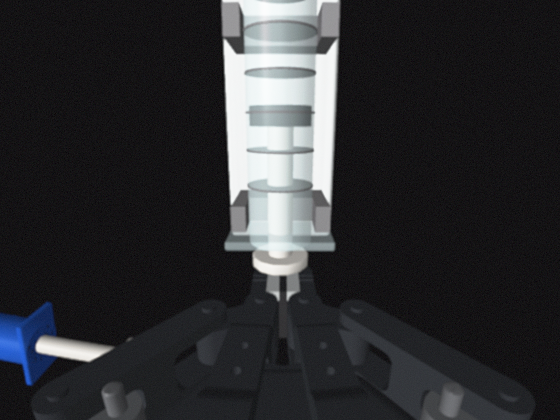

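The left plunger is home: force rises at the stop and the disc sits against the flange at (280,262). That syringe is sound. The stiffness is about 4 N/mm. Next is the middle syringe.

arm_command:
  rows:
    - {"grip":0,"linear":[-20,0,0],"rot":[0,0,0]}
    - {"grip":0,"linear":[-40,0,-20],"rot":[0,0,0]}
    - {"grip":0,"linear":[-60,20,-70],"rot":[0,0,0]}
    - {"grip":0,"linear":[-97,225,-72],"rot":[0,0,0.026]}
    - {"grip":0,"linear":[-97,225,-72],"rot":[0,0,0.026]}
    - {"grip":0,"linear":[-97,225,-72],"rot":[0,0,0.026]}
    - {"grip":0,"linear":[-97,225,-72],"rot":[0,0,0.026]}
    - {"grip":0,"linear":[-97,225,-72],"rot":[0,0,0.026]}
    - {"grip":0,"linear":[-97,225,-72],"rot":[0,0,0.026]}

```text
clock: 12.8
position: [464.0, 60.7, 100.9]
ee_rot: [0.987, 0.16, 0.001, -0.0]
contact_force: [-0.0, 0.3, -0.8]
gripper_width: -0.2
grasp_force: 0.0
```

```bash
python3 look.py w4.png
```

```text
t 12.8 [464.   60.7 100.9] yaw 0.3209 w -0.1524613753189416 F [-0.   0.3 -0.8]
cradle_1 0.59 [522.7 142.7] [ 582.3 -104.6    0. ]
```

View pics/w4.png

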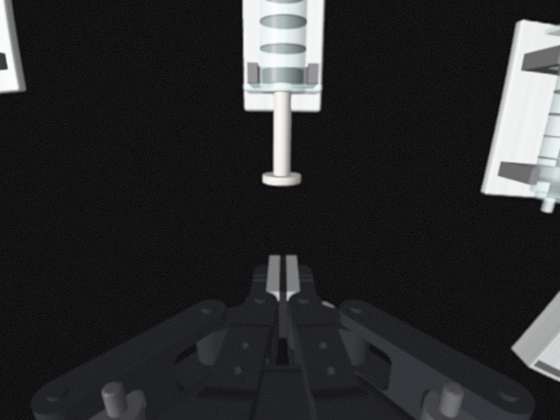

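The middle syringe is straight ahead: disc (282,179), rod at the flange (284,95), plate rear corners (244,108) and (320,110).

```bash
python3 m.py 281.5,179,40 283,95,40 244.5,109,8 320.5,110.5,8 245,1,8 324,2,8
```

```text
281.5,179,40 [497.   73.6  40. ]
283,95,40 [547.9  89.5  40. ]
244.5,109,8 [532.  113.9   8. ]
320.5,110.5,8 [548.6  60.7   8. ]
245,1,8 [600.2 134.2   8. ]
324,2,8 [616.7  83.1   8. ]
```

arm_command:
  rows:
    - {"grip":0,"linear":[14,-2,0],"rot":[0,0,0.016]}
    - {"grip":0,"linear":[14,-2,40],"rot":[0,0,0.016]}
    - {"grip":0,"linear":[14,-2,73],"rot":[0,0,0.016]}
    - {"grip":0,"linear":[14,-2,73],"rot":[0,0,0.016]}
    - {"grip":0,"linear":[14,-2,73],"rot":[0,0,0.016]}
    - {"grip":0,"linear":[14,-2,73],"rot":[0,0,0.016]}

```text
clock: 13.85
position: [476.7, 66.6, 28.7]
ee_rot: [0.988, 0.152, 0.002, -0.0]
contact_force: [0.2, -0.3, -0.2]
gripper_width: -0.0
grasp_force: 0.0
```

arm_command:
  rows:
    - {"grip":0,"linear":[3,0,0],"rot":[0,0,0]}
    - {"grip":0,"linear":[6,0,0],"rot":[0,0,0]}
    - {"grip":0,"linear":[9,0,0],"rot":[0,0,0]}
    - {"grip":0,"linear":[12,0,0],"rot":[0,0,0]}
    - {"grip":0,"linear":[14,0,0],"rot":[0,0,0]}
    - {"grip":0,"linear":[16,0,0],"rot":[0,0,0]}
    - {"grip":0,"linear":[16,0,0],"rot":[0,0,0]}

```text
clock: 14.72
position: [490.2, 70.6, 27.1]
ee_rot: [0.988, 0.151, -0.001, 0.0]
contact_force: [-3.1, -0.4, 2.1]
gripper_width: -0.2
grasp_force: 1.5
```

arm_command:
  rows:
    - {"grip":0,"linear":[2,0,0],"rot":[0,0,0]}
    - {"grip":0,"linear":[4,0,0],"rot":[0,0,0]}
    - {"grip":0,"linear":[6,0,0],"rot":[0,0,0]}
    - {"grip":0,"linear":[6,0,0],"rot":[0,0,0]}

```text
clock: 15.22
position: [496.8, 72.7, 27.3]
ee_rot: [0.988, 0.152, 0.0, -0.0]
contact_force: [-2.0, -1.0, 1.0]
gripper_width: -0.0
grasp_force: 1.1
```

arm_command:
  rows:
    - {"grip":0,"linear":[1,0,0],"rot":[0,0,0]}
    - {"grip":0,"linear":[2,0,0],"rot":[0,0,0]}
    - {"grip":0,"linear":[2,0,0],"rot":[0,0,0]}

```text
clock: 15.6
position: [498.5, 73.2, 27.3]
ee_rot: [0.988, 0.152, 0.0, 0.0]
contact_force: [-2.4, -2.3, 0.7]
gripper_width: -0.1
grasp_force: 1.3
```

arm_command:
  rows:
    - {"grip":0,"linear":[1,0,0],"rot":[0,0,0]}
    - {"grip":0,"linear":[2,0,0],"rot":[0,0,0]}
    - {"grip":0,"linear":[2,0,0],"rot":[0,0,0]}

```text
clock: 15.98
position: [500.4, 73.8, 27.3]
ee_rot: [0.988, 0.152, 0.0, -0.0]
contact_force: [-1.8, -1.9, 0.1]
gripper_width: -0.1
grasp_force: 1.3
```

arm_command:
  rows:
    - {"grip":0,"linear":[1,0,0],"rot":[0,0,0]}
    - {"grip":0,"linear":[2,0,0],"rot":[0,0,0]}
    - {"grip":0,"linear":[2,0,0],"rot":[0,0,0]}

```text
clock: 16.35
position: [502.4, 74.5, 27.3]
ee_rot: [0.988, 0.152, 0.0, -0.0]
contact_force: [-2.1, 0.2, 1.2]
gripper_width: 0.0
grasp_force: 1.3
```

arm_command:
  rows:
    - {"grip":0,"linear":[1,0,0],"rot":[0,0,0]}
    - {"grip":0,"linear":[2,0,0],"rot":[0,0,0]}
    - {"grip":0,"linear":[2,0,0],"rot":[0,0,0]}

```text
clock: 16.73
position: [504.3, 75.1, 27.3]
ee_rot: [0.988, 0.152, 0.0, -0.0]
contact_force: [-2.5, -1.0, 0.7]
gripper_width: -0.2
grasp_force: 1.3
```

arm_command:
  rows:
    - {"grip":0,"linear":[1,0,0],"rot":[0,0,0]}
    - {"grip":0,"linear":[2,0,0],"rot":[0,0,0]}
    - {"grip":0,"linear":[2,0,0],"rot":[0,0,0]}

```text
clock: 17.1
position: [506.2, 75.7, 27.3]
ee_rot: [0.988, 0.152, 0.0, -0.0]
contact_force: [-2.0, -0.3, -0.0]
gripper_width: 0.1
grasp_force: 1.3
```

arm_command:
  rows:
    - {"grip":0,"linear":[1,0,0],"rot":[0,0,0]}
    - {"grip":0,"linear":[2,0,0],"rot":[0,0,0]}
    - {"grip":0,"linear":[2,0,0],"rot":[0,0,0]}

```text
clock: 17.48
position: [508.1, 76.3, 27.3]
ee_rot: [0.988, 0.152, 0.0, -0.0]
contact_force: [-2.4, -0.5, 0.8]
gripper_width: 0.2
grasp_force: 1.3
```

arm_command:
  rows:
    - {"grip":0,"linear":[1,0,0],"rot":[0,0,0]}
    - {"grip":0,"linear":[2,0,0],"rot":[0,0,0]}
    - {"grip":0,"linear":[2,0,0],"rot":[0,0,0]}

```text
clock: 17.85
position: [509.8, 76.8, 27.3]
ee_rot: [0.988, 0.152, -0.0, 0.0]
contact_force: [-2.8, -1.4, 0.5]
gripper_width: 0.2
grasp_force: 1.6
```

arm_command:
  rows:
    - {"grip":0,"linear":[1,0,0],"rot":[0,0,0]}
    - {"grip":0,"linear":[1,0,0],"rot":[0,0,0]}
    - {"grip":0,"linear":[1,0,0],"rot":[0,0,0]}

```text
clock: 18.23
position: [509.8, 76.8, 27.3]
ee_rot: [0.988, 0.151, -0.001, 0.0]
contact_force: [-5.5, -0.2, 3.8]
gripper_width: 0.2
grasp_force: 2.7
```

arm_command:
  rows:
    - {"grip":0,"linear":[0.8,0,0],"rot":[0,0,0]}
    - {"grip":0,"linear":[0.8,0,0],"rot":[0,0,0]}
    - {"grip":0,"linear":[0.8,0,0],"rot":[0,0,0]}

```text
clock: 18.6
position: [509.9, 76.8, 27.2]
ee_rot: [0.988, 0.151, -0.002, 0.0]
contact_force: [-6.4, 0.3, 4.0]
gripper_width: -0.2
grasp_force: 3.4
```

arm_command:
  rows:
    - {"grip":0,"linear":[0.8,0,0],"rot":[0,0,0]}
    - {"grip":0,"linear":[0.8,0,0],"rot":[0,0,0]}
    - {"grip":0,"linear":[0.8,0,0],"rot":[0,0,0]}

```text
clock: 18.98
position: [509.8, 76.8, 27.1]
ee_rot: [0.988, 0.151, -0.003, 0.0]
contact_force: [-8.2, -0.3, 5.1]
gripper_width: 0.0
grasp_force: 4.1
```

The middle plunger stopped dead at 8 N with q ≈ 27 mm, so it sticks. I retract, open and grip its barrel.

arm_command:
  rows:
    - {"grip":0,"linear":[-20,0,0],"rot":[0,0,0]}
    - {"grip":0,"linear":[-25,0,-40],"rot":[0,0,0]}
    - {"grip":1,"linear":[-20,0,-75],"rot":[0,0,0]}
    - {"grip":1,"linear":[40,-1,-75],"rot":[0,0,0]}
    - {"grip":1,"linear":[91,-1,-75],"rot":[0,0,0]}
    - {"grip":1,"linear":[91,-1,-75],"rot":[0,0,0]}
    - {"grip":1,"linear":[91,-1,-75],"rot":[0,0,0]}
    - {"grip":1,"linear":[91,-1,-75],"rot":[0,0,0]}

```text
clock: 19.98
position: [598.2, 105.6, 102.5]
ee_rot: [0.988, 0.152, 0.0, -0.0]
contact_force: [-0.4, -0.2, 1.2]
gripper_width: 85.6
grasp_force: 0.0
```

```bash
python3 look.py w5.png
```

```text
t 19.975 [598.2 105.6 102.5] yaw 0.3043 w 85.57441350886407 F [-0.4 -0.2  1.2]
plunger_1_pad 0.64 [  0.9 283.7] [483.5 309.8  40. ]
cradle_1 0.67 [ 22.8 212.4] [529.4 324.7   0. ]
cradle_1 0.67 [529.6 293.8] [ 591.2 -145.5    0. ]
cradle_1 0.55 [491.2 289.2] [ 584.8 -104.1    0. ]
```

View pics/w5.png

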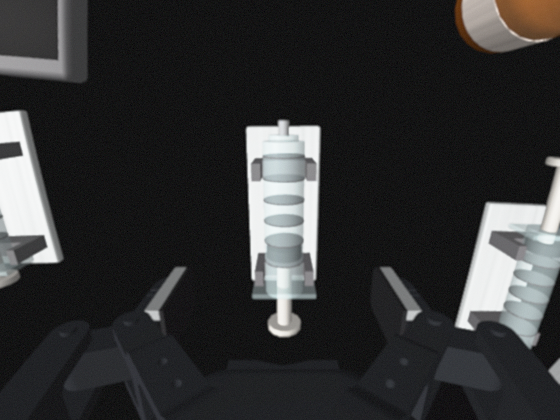

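The gripper is centred over the middle syringe (column 284): nozzle (283,122), flange rear (284,297). The third syringe is at right.

```bash
python3 m.py 283.5,122,40 284,298,40 247,127,8 321,127,8 488,203,8 458,327,8 555,160,40
```

```text
283.5,122,40 [668.4 127.9  40. ]
284,298,40 [544.5  88.4  40. ]
247,127,8 [656.6 152.8   8. ]
321,127,8 [673.2  99.9   8. ]
488,203,8 [659.4 -52.4   8. ]
458,327,8 [542.2 -85.7   8. ]
555,160,40 [704.4 -61.3  40. ]
```

arm_command:
  rows:
    - {"grip":1,"linear":[0,0,40],"rot":[0,0,0]}
    - {"grip":1,"linear":[0,0,70],"rot":[0,0,0]}
    - {"grip":1,"linear":[0,0,82],"rot":[0,0,0]}
    - {"grip":1,"linear":[0,0,82],"rot":[0,0,0]}
    - {"grip":0,"linear":[0,0,82],"rot":[0,0,0]}
    - {"grip":0,"linear":[0,0,82],"rot":[0,0,0]}
    - {"grip":0,"linear":[0,0,82],"rot":[0,0,0]}
    - {"grip":0,"linear":[0,0,82],"rot":[0,0,0]}
    - {"grip":0,"linear":[0,0,82],"rot":[0,0,0]}
    - {"grip":0,"linear":[0,0,82],"rot":[0,0,0]}

```text
clock: 21.52
position: [599.3, 105.9, 21.2]
ee_rot: [0.988, 0.152, 0.001, -0.0]
contact_force: [-1.5, -1.4, 6.4]
gripper_width: 26.7
grasp_force: 58.9
```

arm_command:
  rows:
    - {"grip":0,"linear":[0,0,-25],"rot":[0,0,0]}
    - {"grip":0,"linear":[0,0,-60],"rot":[0,0,0]}
    - {"grip":0,"linear":[0,0,-105],"rot":[0,0,0]}
    - {"grip":0,"linear":[-25,41,-105],"rot":[0,0,0.05]}
    - {"grip":0,"linear":[-50,82,-105],"rot":[0,0,0.1]}
    - {"grip":0,"linear":[-75,124,-105],"rot":[0,0,0.15]}

```text
clock: 22.28
position: [563.3, -36.1, 124.6]
ee_rot: [0.997, 0.076, -0.001, -0.0]
contact_force: [0.7, 0.8, -0.9]
gripper_width: 26.2
grasp_force: 59.4
```

arm_command:
  rows:
    - {"grip":0,"linear":[-21,52,0],"rot":[0,0,0.053]}
    - {"grip":0,"linear":[-42,104,0],"rot":[0,0,0.106]}
    - {"grip":0,"linear":[-63,155,0],"rot":[0,0,0.159]}
    - {"grip":0,"linear":[-84,207,0],"rot":[0,0,0.21]}
    - {"grip":0,"linear":[-106,259,0],"rot":[0,0,0.265]}
    - {"grip":0,"linear":[-127,310,0],"rot":[0,0,0.316]}
    - {"grip":0,"linear":[-127,310,0],"rot":[0,0,0.316]}
    - {"grip":0,"linear":[-127,310,0],"rot":[0,0,0.316]}
    - {"grip":0,"linear":[-127,310,0],"rot":[0,0,0.316]}

```text
clock: 23.4
position: [486.7, -359.7, 125.0]
ee_rot: [0.997, -0.08, -0.0, -0.0]
contact_force: [0.2, -0.1, -1.8]
gripper_width: 25.8
grasp_force: 59.5
```

```bash
python3 look.py w6.png
```

```text
t 23.4 [ 486.7 -359.7  125. ] yaw -0.1604 w 25.751887357893036 F [ 0.2 -0.1 -1.8]
tray 0.9 [241.3 205.7] [ 491.9 -321.9    0. ]
```

View pics/w6.png

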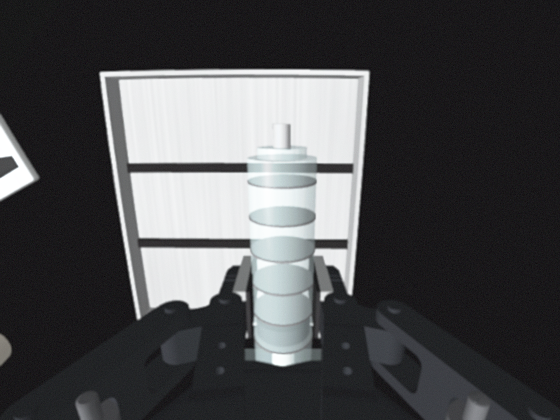

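The syringe is held level over the tray, whose detected origin agrees with my estimate. I lower it and release.

arm_command:
  rows:
    - {"grip":0,"linear":[0,0,50],"rot":[0,0,0]}
    - {"grip":0,"linear":[0,0,95],"rot":[0,0,0]}
    - {"grip":0,"linear":[0,0,109],"rot":[0,0,0]}
    - {"grip":0,"linear":[0,0,115],"rot":[0,0,0]}
    - {"grip":0,"linear":[0,0,118],"rot":[0,0,0]}
    - {"grip":0,"linear":[0,0,118],"rot":[0,0,0]}
    - {"grip":0,"linear":[0,0,118],"rot":[0,0,0]}

```text
clock: 24.52
position: [487.2, -361.1, 8.4]
ee_rot: [0.997, -0.081, 0.001, 0.0]
contact_force: [-0.5, -0.0, -2.1]
gripper_width: 26.1
grasp_force: 59.5
```

arm_command:
  rows:
    - {"grip":0,"linear":[0,0,2],"rot":[0,0,0]}
    - {"grip":0,"linear":[0,0,3],"rot":[0,0,0]}
    - {"grip":0,"linear":[0,0,3],"rot":[0,0,0]}

```text
clock: 24.9
position: [486.5, -360.8, 4.4]
ee_rot: [0.997, -0.081, -0.0, 0.0]
contact_force: [0.0, 0.5, -0.1]
gripper_width: 25.9
grasp_force: 59.7
```

arm_command:
  rows:
    - {"grip":0.4,"linear":[0,0,0],"rot":[0,0,0]}
    - {"grip":0.55,"linear":[0,0,0],"rot":[0,0,0]}
    - {"grip":0.55,"linear":[0,0,0],"rot":[0,0,0]}
    - {"grip":0.55,"linear":[0,0,-15],"rot":[0,0,0]}
    - {"grip":0.55,"linear":[0,0,-50],"rot":[0,0,0]}
    - {"grip":0.55,"linear":[0,0,-100],"rot":[0,0,0]}
    - {"grip":0,"linear":[0,0,-130],"rot":[0,0,0]}
    - {"grip":0,"linear":[0,0,-130],"rot":[0,0,0]}

```text
clock: 25.9
position: [488.3, -361.7, 138.8]
ee_rot: [0.997, -0.081, 0.004, 0.001]
contact_force: [0.8, 0.1, -1.2]
gripper_width: 11.7
grasp_force: 0.0
```

```bash
python3 look.py w7.png
```

```text
t 25.9 [ 488.3 -361.7  138.8] yaw -0.1613 w 11.724900131120727 F [ 0.8  0.1 -1.2]
cradle_1 0.81 [  1.8 150. ] [ 583.3 -103.8    0. ]
tray 0.95 [240.7 205.1] [ 491.8 -321.6    0. ]
```

View pics/w7.png

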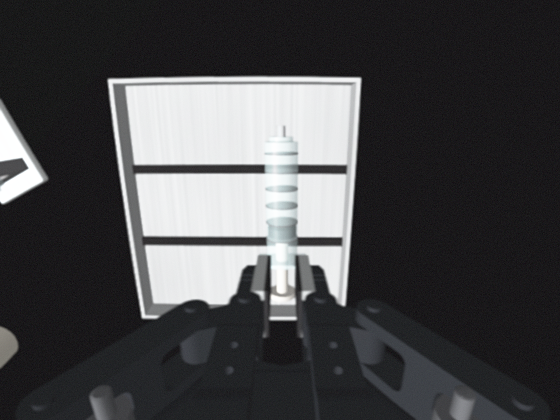

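The syringe lies flat across the rails at (281,205), clear of the walls. Now the third syringe.

arm_command:
  rows:
    - {"grip":0,"linear":[-7,-60,-33],"rot":[0,0,-0.1]}
    - {"grip":0,"linear":[-7,-243,-33],"rot":[0,0,-0.42]}
    - {"grip":0,"linear":[-7,-243,-33],"rot":[0,0,-0.42]}
    - {"grip":0,"linear":[-7,-243,-33],"rot":[0,0,-0.42]}
    - {"grip":0,"linear":[-7,-243,-33],"rot":[0,0,-0.42]}
    - {"grip":0,"linear":[-7,-243,-33],"rot":[0,0,-0.42]}
    - {"grip":0,"linear":[-7,-243,-33],"rot":[0,0,-0.42]}

```text
clock: 27.02
position: [518.3, -121.0, 166.7]
ee_rot: [0.992, 0.128, -0.001, -0.0]
contact_force: [0.9, 0.0, 0.3]
gripper_width: 0.3
grasp_force: 0.0
```

```bash
python3 look.py w8.png
cat > plate.py <<'E'
from h import *
np.set_printoptions(precision=1,suppress=True)
s=arm.read_state();im=imaging.get_image('wrist');E=wristE(im,s)
g=im['frame'].min(2);g[250:,180:380]=0
m=cv2.morphologyEx((g>110).astype(np.uint8),cv2.MORPH_CLOSE,np.ones((9,9)))
o=cv2.morphologyEx(m,cv2.MORPH_OPEN,np.ones((29,29)))
for mm,z,n in((o,8,'plate'),(m,40,'all')):
  for c in cv2.findContours(mm,cv2.RETR_EXTERNAL,cv2.CHAIN_APPROX_NONE)[0]:
    if cv2.contourArea(c)<1500: continue
    h=cv2.convexHull(c)[:,0]
    W=np.array([onz(im,p,z,E)[:2] for p in h],np.float32);r=cv2.minAreaRect(W)
    print(n,cv2.boundingRect(c),np.array(r[0]),np.array(r[1]),r[2],'\n',cv2.boxPoints(r).tolist())
E
python3 plate.py
```

```text
t 27.025 [ 518.3 -121.   166.7] yaw 0.2563 w 0.29993448812191753 F [0.9 0.  0.3]
cradle_1 0.58 [77.4 76.7] [581.2 101.4   0. ]
tray 0.72 [449.3 259.4] [ 493.  -322.3    0. ]
plate (376, 138, 184, 216) [ 498.4 -334.4] [229.8 216. ] 80.50765991210938 
 [[372.96514892578125, -429.906494140625], [586.0020751953125, -465.52740478515625], [623.8917236328125, -238.92156982421875], [410.85479736328125, -203.3006591796875]]
plate (253, 27, 62, 147) [604.7 -98.3] [131.3  56.8] 15.127625465393066 
 [[533.8534545898438, -87.99971008300781], [548.6683959960938, -142.80108642578125], [675.4492797851562, -108.52738952636719], [660.6343383789062, -53.72601318359375]]
plate (40, 14, 63, 87) [597.6 104.8] [76.6 59.9] 12.638299942016602 
 [[553.7173461914062, 125.59188842773438], [566.8219604492188, 67.14895629882812], [641.5747680664062, 83.91064453125], [628.4701538085938, 142.35357666015625]]
plate (479, 0, 81, 41) [ 735.9 -288.3] [34.7 81.8] 19.39898681640625 
 [[705.9536743164062, -255.5018310546875], [733.1320190429688, -332.68341064453125], [765.8945922851562, -321.14654541015625], [738.71624755
[... 498 characters left out ...]
l (477, 0, 83, 47) [ 718.2 -268.5] [35.5 74.6] 19.39902687072754 
 [[689.0489501953125, -239.2345428466797], [713.8282470703125, -309.6029357910156], [747.3406982421875, -297.80194091796875], [722.5614013671875, -227.43356323242188]]
all (252, 0, 64, 185) [607.8 -97.3] [146.6  50.8] 15.107970237731934 
 [[530.4541625976562, -91.90412902832031], [543.6856079101562, -140.91497802734375], [685.2078247070312, -102.70823669433594], [671.9763793945312, -53.6973876953125]]
all (32, 0, 80, 125) [594.2  82.4] [101.2  53.1] 17.82558250427246 
 [[537.8866577148438, 92.1841812133789], [554.1306762695312, 41.667320251464844], [650.4564819335938, 72.64160919189453], [634.2124633789062, 123.1584701538086]]
```

arm_command:
  rows:
    - {"grip":0,"linear":[55,0,0],"rot":[0,0,-0.006]}
    - {"grip":0,"linear":[110,0,10],"rot":[0,0,-0.006]}
    - {"grip":0,"linear":[165,0,20],"rot":[0,0,-0.006]}
    - {"grip":0,"linear":[220,0,40],"rot":[0,0,-0.006]}
    - {"grip":0,"linear":[220,0,60],"rot":[0,0,-0.006]}
    - {"grip":0,"linear":[220,0,60],"rot":[0,0,-0.006]}
    - {"grip":0,"linear":[220,0,60],"rot":[0,0,-0.006]}
    - {"grip":0,"linear":[220,0,60],"rot":[0,0,-0.006]}

```text
clock: 28.32
position: [731.9, -64.0, 109.5]
ee_rot: [0.991, 0.132, 0.002, 0.0]
contact_force: [0.6, 0.3, 0.3]
gripper_width: -0.1
grasp_force: 0.0
```

arm_command:
  rows:
    - {"grip":0,"linear":[1,0,40],"rot":[0,0,0]}
    - {"grip":0,"linear":[1,0,81],"rot":[0,0,0]}
    - {"grip":0,"linear":[1,0,81],"rot":[0,0,0]}
    - {"grip":0,"linear":[1,0,81],"rot":[0,0,0]}
    - {"grip":0,"linear":[1,0,81],"rot":[0,0,0]}
    - {"grip":0,"linear":[1,0,81],"rot":[0,0,0]}

```text
clock: 29.08
position: [733.4, -63.3, 28.3]
ee_rot: [0.991, 0.132, 0.002, 0.0]
contact_force: [-0.4, -0.2, -0.5]
gripper_width: 0.2
grasp_force: 0.0
```

arm_command:
  rows:
    - {"grip":0,"linear":[-3,0,0],"rot":[0,0,0]}
    - {"grip":0,"linear":[-6,0,0],"rot":[0,0,0]}
    - {"grip":0,"linear":[-8,0,0],"rot":[0,0,0]}
    - {"grip":0,"linear":[-10,0,0],"rot":[0,0,0]}
    - {"grip":0,"linear":[-10,0,0],"rot":[0,0,0]}

```text
clock: 29.7
position: [722.6, -66.1, 26.3]
ee_rot: [0.991, 0.132, -0.0, 0.0]
contact_force: [-0.4, -0.2, -0.5]
gripper_width: 0.3
grasp_force: 0.0
```

arm_command:
  rows:
    - {"grip":0,"linear":[-2,0,0],"rot":[0,0,0]}
    - {"grip":0,"linear":[-4,0,0],"rot":[0,0,0]}
    - {"grip":0,"linear":[-6,0,0],"rot":[0,0,0]}
    - {"grip":0,"linear":[-6,0,0],"rot":[0,0,0]}

```text
clock: 30.2
position: [716.9, -67.6, 26.3]
ee_rot: [0.991, 0.132, -0.0, -0.0]
contact_force: [-0.0, 0.4, 0.5]
gripper_width: 0.1
grasp_force: 0.1
```

arm_command:
  rows:
    - {"grip":0,"linear":[-1,0,0],"rot":[0,0,0]}
    - {"grip":0,"linear":[-2,0,0],"rot":[0,0,0]}
    - {"grip":0,"linear":[-2,0,0],"rot":[0,0,0]}

```text
clock: 30.58
position: [715.1, -68.1, 26.4]
ee_rot: [0.991, 0.132, 0.0, 0.0]
contact_force: [1.1, 0.9, -0.8]
gripper_width: 0.1
grasp_force: 0.4
```

arm_command:
  rows:
    - {"grip":0,"linear":[-1,0,0],"rot":[0,0,0]}
    - {"grip":0,"linear":[-2,0,0],"rot":[0,0,0]}
    - {"grip":0,"linear":[-3,0,0],"rot":[0,0,0]}
    - {"grip":0,"linear":[-3,0,0],"rot":[0,0,0]}

```text
clock: 31.08
position: [712.0, -69.0, 26.3]
ee_rot: [0.991, 0.132, -0.0, -0.0]
contact_force: [-0.5, -0.3, -0.0]
gripper_width: 0.0
grasp_force: 0.3
```

arm_command:
  rows:
    - {"grip":0,"linear":[-1,0,0],"rot":[0,0,0]}
    - {"grip":0,"linear":[-2,0,0],"rot":[0,0,0]}
    - {"grip":0,"linear":[-2,0,0],"rot":[0,0,0]}

```text
clock: 31.45
position: [710.1, -69.5, 26.4]
ee_rot: [0.991, 0.132, -0.0, 0.0]
contact_force: [1.3, -0.2, 0.7]
gripper_width: 0.1
grasp_force: 0.4
```

arm_command:
  rows:
    - {"grip":0,"linear":[-1,0,0],"rot":[0,0,0]}
    - {"grip":0,"linear":[-2,0,0],"rot":[0,0,0]}
    - {"grip":0,"linear":[-2,0,0],"rot":[0,0,0]}

```text
clock: 31.82
position: [708.7, -69.8, 26.5]
ee_rot: [0.991, 0.132, 0.001, 0.0]
contact_force: [3.3, 0.4, -0.8]
gripper_width: 0.1
grasp_force: 1.5
```

arm_command:
  rows:
    - {"grip":0,"linear":[-1,0,0],"rot":[0,0,0]}
    - {"grip":0,"linear":[-1.5,0,0],"rot":[0,0,0]}
    - {"grip":0,"linear":[-1.5,0,0],"rot":[0,0,0]}

```text
clock: 32.2
position: [706.9, -70.3, 26.4]
ee_rot: [0.991, 0.132, 0.0, 0.0]
contact_force: [2.6, -0.0, -0.9]
gripper_width: 0.1
grasp_force: 1.4
```

arm_command:
  rows:
    - {"grip":0,"linear":[-1,0,0],"rot":[0,0,0]}
    - {"grip":0,"linear":[-2,0,0],"rot":[0,0,0]}
    - {"grip":0,"linear":[-2,0,0],"rot":[0,0,0]}

```text
clock: 32.58
position: [704.8, -70.9, 26.4]
ee_rot: [0.991, 0.132, -0.0, 0.0]
contact_force: [3.0, 0.8, 0.2]
gripper_width: 0.2
grasp_force: 1.3
```

arm_command:
  rows:
    - {"grip":0,"linear":[-1,0,0],"rot":[0,0,0]}
    - {"grip":0,"linear":[-2,0,0],"rot":[0,0,0]}
    - {"grip":0,"linear":[-2,0,0],"rot":[0,0,0]}

```text
clock: 32.95
position: [702.9, -71.4, 26.4]
ee_rot: [0.991, 0.132, -0.0, 0.0]
contact_force: [2.3, 1.2, 0.6]
gripper_width: -0.0
grasp_force: 1.3
```

arm_command:
  rows:
    - {"grip":0,"linear":[-1,0,0],"rot":[0,0,0]}
    - {"grip":0,"linear":[-2,0,0],"rot":[0,0,0]}
    - {"grip":0,"linear":[-2,0,0],"rot":[0,0,0]}

```text
clock: 33.33
position: [700.9, -72.0, 26.3]
ee_rot: [0.991, 0.132, -0.0, 0.0]
contact_force: [2.3, 0.1, 0.2]
gripper_width: 0.2
grasp_force: 1.3
```

arm_command:
  rows:
    - {"grip":0,"linear":[-1,0,0],"rot":[0,0,0]}
    - {"grip":0,"linear":[-2,0,0],"rot":[0,0,0]}
    - {"grip":0,"linear":[-2,0,0],"rot":[0,0,0]}

```text
clock: 33.7
position: [699.0, -72.5, 26.3]
ee_rot: [0.991, 0.132, -0.0, 0.0]
contact_force: [2.3, 0.2, 1.0]
gripper_width: 0.1
grasp_force: 1.3
```

arm_command:
  rows:
    - {"grip":0,"linear":[-1,0,0],"rot":[0,0,0]}
    - {"grip":0,"linear":[-2,0,0],"rot":[0,0,0]}
    - {"grip":0,"linear":[-2.4,0,0],"rot":[0,0,0]}
    - {"grip":0,"linear":[-2.4,0,0],"rot":[0,0,0]}

```text
clock: 34.2
position: [696.8, -73.1, 26.4]
ee_rot: [0.991, 0.132, -0.0, 0.0]
contact_force: [2.8, -0.2, 0.7]
gripper_width: 0.0
grasp_force: 1.4
```

arm_command:
  rows:
    - {"grip":0,"linear":[-1,0,0],"rot":[0,0,0]}
    - {"grip":0,"linear":[-2,0,0],"rot":[0,0,0]}
    - {"grip":0,"linear":[-2,0,0],"rot":[0,0,0]}

```text
clock: 34.58
position: [695.7, -73.4, 26.4]
ee_rot: [0.991, 0.132, 0.001, 0.0]
contact_force: [4.5, 1.6, -1.1]
gripper_width: -0.2
grasp_force: 2.4
```

arm_command:
  rows:
    - {"grip":0,"linear":[-0.7,0,0],"rot":[0,0,0]}
    - {"grip":0,"linear":[-1.4,0,0],"rot":[0,0,0]}
    - {"grip":0,"linear":[-1.4,0,0],"rot":[0,0,0]}
    - {"grip":0,"linear":[-1.4,0,0],"rot":[0,0,0]}

```text
clock: 35.08
position: [695.7, -73.4, 26.6]
ee_rot: [0.991, 0.132, 0.003, 0.0]
contact_force: [7.5, 1.4, -1.3]
gripper_width: 0.3
grasp_force: 3.7
```

arm_command:
  rows:
    - {"grip":0,"linear":[-0.7,0,0],"rot":[0,0,0]}
    - {"grip":0,"linear":[-0.7,0,0],"rot":[0,0,0]}
    - {"grip":0,"linear":[-0.7,0,0],"rot":[0,0,0]}

```text
clock: 35.45
position: [695.7, -73.4, 26.6]
ee_rot: [0.991, 0.132, 0.003, 0.0]
contact_force: [7.5, 1.4, -3.1]
gripper_width: 0.1
grasp_force: 4.3
```

The third plunger also stops dead at about 8 N with q near 30 mm, so it sticks. I grip it.

arm_command:
  rows:
    - {"grip":0,"linear":[20,0,0],"rot":[0,0,0]}
    - {"grip":0,"linear":[22,0,-40],"rot":[0,0,0]}
    - {"grip":1,"linear":[10,0,-75],"rot":[0,0,0]}
    - {"grip":1,"linear":[-40,0,-75],"rot":[0,0,0]}
    - {"grip":1,"linear":[-87,0,-75],"rot":[0,0,0]}
    - {"grip":1,"linear":[-87,0,-75],"rot":[0,0,0]}
    - {"grip":1,"linear":[-87,0,-75],"rot":[0,0,0]}
    - {"grip":1,"linear":[-87,0,-75],"rot":[0,0,0]}

```text
clock: 36.45
position: [609.4, -96.6, 101.0]
ee_rot: [0.991, 0.132, -0.0, -0.0]
contact_force: [0.1, -0.0, 0.2]
gripper_width: 85.3
grasp_force: 0.0
```

```bash
python3 look.py w9.png; python3 plate.py | grep -A1 plate
```

```text
t 36.45 [609.4 -96.6 101. ] yaw 0.2644 w 85.26417131355252 F [ 0.1 -0.   0.2]
plunger_1_pad 0.42 [ 50.2 182.6] [599.8  70.6  40. ]
plunger_1_pad 0.37 [540.5 121. ] [ 728.6 -242.7   40. ]
cradle_1 0.98 [ 47.4 182.1] [583.5 102.    0. ]
plate (424, 258, 136, 110) [ 571.8 -328.4] [200.   65.7] 76.94112396240234 
 [[517.1643676757812, -418.41522216796875], [581.2001342773438, -433.26837158203125], [626.3858032226562, -238.4613037109375], [562.3500366210938, -223.608154296875]]
plate (248, 140, 73, 110) [624.  -93.1] [89.  56.2] 15.127188682556152 
 [[573.7160034179688, -77.608154296875], [588.3840942382812, -131.86802673339844], [674.3427124023438, -108.630859375], [659.6746215820312, -54.37098693847656]]
plate (513, 82, 47, 77) [ 732.2 -266.8] [61.4 39.4] 28.412508010864258 
 [[695.8150634765625, -264.027099609375], [714.5709228515625, -298.69720458984375], [768.5394287109375, -269.5013427734375], [749.7835693359375, -234.83123779296875]]
plate (0, 75, 75, 137) [613.4 110.6] [108.3  62.3] 17.807193756103516 
 [[552.2685546875, 123.73827362060547], [571.3218994140625, 64.41948699951172], [674.447265625, 97.54370880126953], [655.3939208984375, 156.86248779296875]]
```

arm_command:
  rows:
    - {"grip":1,"linear":[0,0,40],"rot":[0,0,0]}
    - {"grip":1,"linear":[0,0,70],"rot":[0,0,0]}
    - {"grip":1,"linear":[0,0,80],"rot":[0,0,0]}
    - {"grip":1,"linear":[0,0,80],"rot":[0,0,0]}
    - {"grip":0,"linear":[0,0,80],"rot":[0,0,0]}
    - {"grip":0,"linear":[0,0,80],"rot":[0,0,0]}
    - {"grip":0,"linear":[0,0,80],"rot":[0,0,0]}
    - {"grip":0,"linear":[0,0,80],"rot":[0,0,0]}
    - {"grip":0,"linear":[0,0,80],"rot":[0,0,0]}
    - {"grip":0,"linear":[0,0,80],"rot":[0,0,0]}

```text
clock: 38.0
position: [609.5, -96.8, 22.3]
ee_rot: [0.991, 0.132, 0.001, 0.0]
contact_force: [-1.1, -0.5, 6.4]
gripper_width: 26.1
grasp_force: 58.9
```

arm_command:
  rows:
    - {"grip":0,"linear":[0,0,-25],"rot":[0,0,0]}
    - {"grip":0,"linear":[0,0,-60],"rot":[0,0,0]}
    - {"grip":0,"linear":[0,0,-100],"rot":[0,0,0]}
    - {"grip":0,"linear":[-39,37,-100],"rot":[0,0,0.1]}
    - {"grip":0,"linear":[-78,75,-100],"rot":[0,0,0.21]}
    - {"grip":0,"linear":[-117,112,-100],"rot":[0,0,0.32]}
    - {"grip":0,"linear":[-156,150,-100],"rot":[0,0,0.426]}
    - {"grip":0,"linear":[-156,150,-100],"rot":[0,0,0.426]}
    - {"grip":0,"linear":[-156,150,-100],"rot":[0,0,0.426]}
    - {"grip":0,"linear":[-156,150,-100],"rot":[0,0,0.426]}

```text
clock: 39.25
position: [498.0, -281.4, 121.0]
ee_rot: [0.997, -0.08, -0.0, -0.0]
contact_force: [-0.4, -0.1, -1.9]
gripper_width: 26.2
grasp_force: 62.1
```

arm_command:
  rows:
    - {"grip":0,"linear":[0,0,50],"rot":[0,0,0]}
    - {"grip":0,"linear":[0,0,92],"rot":[0,0,0]}
    - {"grip":0,"linear":[0,0,108],"rot":[0,0,0]}
    - {"grip":0,"linear":[0,0,113],"rot":[0,0,0]}
    - {"grip":0,"linear":[0,0,115.5],"rot":[0,0,0]}
    - {"grip":0,"linear":[0,0,115.5],"rot":[0,0,0]}
    - {"grip":0,"linear":[0,0,115.5],"rot":[0,0,0]}

```text
clock: 40.12
position: [498.1, -282.6, 6.9]
ee_rot: [0.997, -0.081, 0.001, 0.0]
contact_force: [0.4, -0.4, -2.0]
gripper_width: 26.2
grasp_force: 62.0
```

arm_command:
  rows:
    - {"grip":0.4,"linear":[0,0,0],"rot":[0,0,0]}
    - {"grip":0.55,"linear":[0,0,0],"rot":[0,0,0]}
    - {"grip":0.55,"linear":[0,0,0],"rot":[0,0,0]}
    - {"grip":0.55,"linear":[0,0,-15],"rot":[0,0,0]}
    - {"grip":0.55,"linear":[0,0,-50],"rot":[0,0,0]}
    - {"grip":0.55,"linear":[0,0,-100],"rot":[0,0,0]}
    - {"grip":0.55,"linear":[-60,0,-150],"rot":[0,0,0]}
    - {"grip":0.55,"linear":[-100,0,-180],"rot":[0,0,0]}
    - {"grip":0.55,"linear":[-100,0,-180],"rot":[0,0,0]}
    - {"grip":0.55,"linear":[-100,0,-180],"rot":[0,0,0]}

```text
clock: 41.38
position: [399.0, -266.3, 186.9]
ee_rot: [0.997, -0.081, 0.001, 0.0]
contact_force: [0.1, -0.0, -0.2]
gripper_width: 46.7
grasp_force: 0.0
```

```bash
python3 look.py w10.png
python3 - <<'E'
from h import *
np.set_printoptions(precision=1,suppress=True)
s=arm.read_state();w=imaging.get_image('wrist');t=imaging.get_image('top');sc=imaging.get_image('scene')
for im,E in((w,wristE(w,s)),(t,None),(sc,None)):
  for q,z in(('syringe_1_mid',23),('plunger_1_pad',23),('plunger_1_pad',40),('bottle',0),('can',0),('beaker',0),('meter',0)):
    for m in models.tip_of(im,q):
      if m['score']>.3:
        P=onz(im,m['pixel'],z,E);d=P[:2]-[491.8,-321.8];c,sn=np.cos(-.162),np.sin(-.162)
        print(q,z,round(m['score'],2),P,'tray',np.array([c*d[0]+sn*d[1],-sn*d[0]+c*d[1]]) if abs(d).max()<150 else '')
E
```

```text
t 41.375 [ 399.  -266.3  186.9] yaw -0.1619 w 46.702218781759626 F [ 0.1 -0.  -0.2]
cradle_1 0.64 [93.  40.8] [ 581.6 -103.2    0. ]
tray 0.85 [320.6  92. ] [ 493.5 -320.3    0. ]
beaker 0 0.85 [370.   -2.3   0. ] tray 
syringe_1_mid 23 0.96 [352.2 488.   23. ] tray 
syringe_1_mid 23 0.65 [546.5 340.8  23. ] tray 
syringe_1_mid 23 0.61 [639.6 497.3  23. ] tray 
plunger_1_pad 23 0.73 [537.3 314.9  23. ] tray 
plunger_1_pad 23 0.53 [491.5 313.2  23. ] tray 
plunger_1_pad 23 0.48 [377.3 367.4  23. ] tray 
plunger_1_pad 23 0.45 [ 583.1 -102.7   23. ] tray 
plunger_1_pad 23 0.4 [746.2 517.2  23. ] tray 
plunger_1_pad 40 0.73 [535.2 311.1  40. ] tray 
plunger_1_pad 40 0.53 [490.2 309.4  40. ] tray 
plunger_1_pad 40 0.48 [377.8 362.8  40. ] tray 
plunger_1_pad 40 0.45 [580.3 -99.6  40. ] tray 
plunger_1_pad 40 0.4 [740.7 510.1  40. ] tray 
can 0 0.64 [ 733.9 -274.7    0. ] tray 
beaker 0 0.91 [371.   -2.9   0. ] tray 
meter 0 0.82 [710.1 310.3   0. ] tray 
syringe_1_mid 23 0.96 [649.3 483.4  23. ] tray 
syringe_1_mid 23 0.86 [382.  462.7  23. ] tray 
syringe_1_mid 23 0.57 [546.4 345.2  23. ] tray 
plunger_1_pad 23 0.54 [725.2 306.5  23. ] tray 
plunger_1_pad 23 0.5 [759.  522.7  23. ] tray 
plunger_1_pad 23 0.39 [378.3 372.1  23. ] tray 
plunger_1_pad 40 0.54 [738.8 294.2  40. ] tray 
plunger_1_pad 40 0.5 [771.9 505.7  40. ] tray 
plunger_1_pad 40 0.39 [399.7 358.4  40. ] tray 
bottle 0 0.74 [790.9  14.3   0. ] tray 
can 0 0.86 [ 745.7 -278.    -0. ] tray 
beaker 0 0.95 [375.1 -10.1   0. ] tray 
meter 0 0.82 [701.3 334.1   0. ] tray
```

Run:
```python
from h import *
s=arm.read_state();im=imaging.get_image('wrist');E=wristE(im,s);f=im['frame'].astype(float).mean(2)
c,sn=np.cos(-.162),np.sin(-.162)
print('cols y=90..-90 step 6; rows x')
for x in range(100,-101,-10):
    r=[]
    for y in range(90,-91,-6):
        P=[491.8+c*x-sn*y,-321.8+sn*x+c*y,23];u,v=proj(im,P,E).round().astype(int)
        r.append('%3d'%f[v,u] if 0<=v<420 and 0<=u<560 else ' --')
    print('%4d'%x,' '.join(r))
```

```text
cols y=90..-90 step 6; rows x
 100  --  --  --  --  --  --  --  --  --  --  --  --  --  --  --  --  --  --  --  --  --  --  --  --  --  --  --  --  --  --  --
  90  --  --  --  --  --  --  --  --  --  --  --  --  --  --  --  --  --  --  --  --  --  --  --  --  --  --  --  --  --  --  --
  80  --  --  --  --  --  --  --  --  --  --  --  --  --  --  --  --  --  --  --  --  --  --  --  --  --  --  --  --  --  --  --
  70 236 234 234 236 237 238 235 203 253 164 224 235 234 234 231 233 236 233 236 235 236 234 203 236 232 232 232 228 230 229 205
  60 236 236 233 237 236 238 236 234 253 167 237 236 235 234 233 233 236 234 238 231 231 232 225 231 228 232 233 228 232 228 204
  50 236 237 235 239 236 239 236 234 253 170 236 234 234 234 233 232 236 232 237 199 212 218 203 200 235 232 233 228 232 230 202
  40 239 236 234 238 236 249 249 253 253 244 232 249 249 234 234 233 236 233 239 230 248 246 232 220 234 231 233 230 231 231 200
  30  62  68  75  81  82  85 152 209 254 228 127  66  67  63  63  57  58  45  72 122 197 214 195 149  67  47  64  51  53  48  69
  20 238 239 236 239 237 240 241 251 2
[... 938 characters left out ...]
232 238 238 240 253 244 236 231 235 233 232 232 236 206
 -60 234 231 233 232 233 236 219 226 216 186 149 233 236 238 235 237 235 234 238 237 238 254 232 236 234 234 234 234 234 236 202
 -70 232 230 232 232 233 235 238 245 236 221 199 233 238 239 237 236 237 233 239 238 239 253 238 237 236 237 234 233 233 236 198
 -80 232 231 232 232 234 236 234 232 245 223 234 234 237 240 236 239 238 234 240 240 247 244 226 197 234 237 233 234 235 238 196
 -90 232 231 232 232 233 235 234 233 235 237 235 235 238 239 237 239 236 234 239 241 241 235 234 238 237 236 235 235 235 237 192
-100 230 228 229 230 233 233 230 231 231 235 235 235 236 240 238 238 239 236 240 242 241 237 234 238 239 237 236 235 238 239 211
```

Both rejected syringes lie flat along the tray, near y = +38 and y = -40 mm.

```bash
python3 -c "
from bench import job;print(job.job_done())"
```

```text
the job is handed in; nothing more can be done
None
```

I handed the job in at about 41.5 s of the 72 s allowed; no verdict came back. The left syringe is sound, with its plunger pushed home and left in its cradle. The middle and right plungers stopped dead at about 8 N, near 27 and 30 mm in, so both are laid flat in the reject tray. The bottle, can, cup and meter were not touched.

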